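# Load a vial into the matching well of a dry-block warmer

## Robot

A 6-joint arm with a two-finger parallel gripper is mounted at the origin on the work surface. World frame = base frame: x ahead of the robot, y to its left, z up, the work surface at z = 0. Lengths are in mm, angles in rad, forces in N, time in s.
With the tool pointing down it reaches from about 300 to 775 mm from the base axis. Payload 14.6 kg.
Tool frame: the origin (TCP) lies at the very end of the fingers, on their centre line; the grasp point (between the pads) lies 19 mm behind it (manip.tcp_to_grasp is the distance from the TCP to the grasp point, in mm); z points along the fingers, y is the line along which they close (so a half turn about z gives the same grasp; the last joint's range is limited). The gripper opens to 94 mm and grips with 3 to 60 N. Pads are 16 mm wide; open, the fingers measure 119 mm over their backs; the gripper's body (75 mm by 177 mm) begins 78 mm behind the grasp point.
Start: joints at [1.21, 0.3, 1.521, -0, 1.321, -0.067], TCP at [159.273, 526.423, 205.446] pointing down, gripper open.
Joint ranges: [-3.03, 3.03], [-0.79, 2.21], [0.23, 2.52], [-1.04, 4.18], [0, 3.07], [-2.55, 2.55]. Speed limits (rad/s): [2.22, 2.22, 2.57, 3.14, 3.14, 3.14].

## Interface

Orientations are given as [roll, pitch, yaw] about the fixed x, y, z axes, in that order (R = Rz(yaw) Ry(pitch) Rx(roll)).
In Python, from station import manip gives the robot as it stands.
- The arm moves only by the shell command python3 -m handwheel 'ROWS' [OPENING] [FORCE]. ROWS is JSON, a list of rows, each an object with "offset": the shift along the world's x, y, z in mm, a list of three; "rotation": the turn, a rotation vector about the world's x, y, z in degrees, a list of three. In form: [{"offset": [x, y, z], "rotation": [wx, wy, wz]}, ...]. A call has 1 to 10 rows; each row shifts and turns the commanded pose from where the row before left it; what a row does not reach is not made up. A row lasts 1/12 s, in which the tool goes at most 41.7 mm and 7.16 degrees, less where a joint would pass 70% of its speed; a pose out of reach is approached as far as the arm can. A call with a gripper value outside its range is refused whole. OPENING is the opening, from -1 (shut) to 1 (fully open), set as the call begins (- or left out, the last holds). The fingers move at their own pace and stop on an object; FORCE is the grip in N (left out, the last holds). Time passes only in rows, so rows that do not move let the fingers close. It gives the time, the measured TCP pose, the force, the opening and the grip force at its end, in the units of the state.
- manip.sense(): the state, without advancing time (a new reading comes with each control period).
- manip.capture(name): name is "scene" or "top" or "wrist"; returns a dict with "image" (420x560x3 uint8, red, green, blue), "K" (3x3 intrinsics, pixels), "D" ([k1, k2, p1, p2, k3] as OpenCV has them; the pictures are not rectified), "origin" and "orientation" of the camera in the world. Camera axes: x right, y down, z forward; pixel columns grow to the right and rows downward; lengths in mm; the calibration is good to about 2 mm. A picture is of the moment at which its call begins. There is no depth.
- manip.hand_in(): hands the job in; it is judged then, once.
Trained networks look in the newest picture that a camera, given by its name, has taken for a name from the list of things; names that differ only in an ending like _2 or _b are one class to them, and where a whole thing is asked for, a point or a joint stands for the part that bears it (a point fixed in the world has none). Each returns a list of dicts, best first, with "score" (0 to 1); they miss things now and then, are a little off and sometimes report something else, mostly with a low value. They report only what shows in the picture. A call takes as long as a camera call. They do not tell look-alikes from the thing itself.
- manip.look_for(camera, label): "position" ([x, y, z] in mm, in world coordinates, good to about 4 mm: the middle of the surface that is visible of it).
- manip.regions_of(camera, label): "region" (420x560 bool, what is visible of it).
The state is a dict: "t": time; "joints": joint angles; "joint_velocities": joint speeds; "tau": joint torques, N m; "position": TCP position; "tcp_rot": TCP orientation; "wrist_force": force on the tool from outside, world axes, zero at the start; "ft_torque": the same for the moment, N m; "opening": finger opening in mm; "gripper_force": force on a finger pad.
Only numpy, scipy, OpenCV 4.12 (cv2) and the standard library are available. Lean on these libraries where they do the work, as an engineer would, in place of code of your own. Each camera call takes 0.05 s, during which the arm holds its last target. There are 200 camera calls.

## Task

Put the glass vial that stands on the steel tray into the well of the warmer's aluminium block that fits its diameter, cap up and lowered until it stands fully home on the bottom, then let go of it and press the green start key. Feel for the well gently, for the block lies loose in its recess: the glass must never be let fall or forced against the warmer (stay well under 25 N). Leave the two vials on the mat and everything else where they are.

Things in the scene. Friction and masses are not known exactly. Their poses are not given: they have to be found in the camera images.
- warmer: dry-block vial warmer, white housing 210 (x) by 240 (y) mm, fixed; origin under its centre on the table, control ledge (60 mm high) in front at its -x, deck 84 mm high. In the deck a recess holds a lift-out aluminium block with five graded wells in a row along y, smallest at -y, largest at +y. A vial that is home stands out 36 mm above the block
- recess (a point): centre of the recess, 90 mm above the table: the height of the block's flat top (block 46 by 140 mm). The block lies loose, with 5 mm of play to front and back and 7 mm to either end, so its wells are up to 5 mm in x and 7 mm in y from their marked places, differently each time and not measured: look or feel for them. A sideways push of about 8 N slides the block
- well_13 (a point): centre of the mouth (90 mm above the table) of the well for 13 mm vials, when the block is centred in the recess: hole 14.2 mm across, 44 mm deep to its flat bottom. Fixed to the housing: the true well is shifted with the block, up to 5 mm along x and 7 mm along y of the warmer
- well_16 (a point): centre of the mouth (90 mm above the table) of the well for 16 mm vials, when the block is centred in the recess: hole 17.2 mm across, 44 mm deep to its flat bottom. Fixed to the housing: the true well is shifted with the block, up to 5 mm along x and 7 mm along y of the warmer
- well_19 (a point): centre of the mouth (90 mm above the table) of the well for 19 mm vials, when the block is centred in the recess: hole 20.2 mm across, 44 mm deep to its flat bottom. Fixed to the housing: the true well is shifted with the block, up to 5 mm along x and 7 mm along y of the warmer
- well_22 (a point): centre of the mouth (90 mm above the table) of the well for 22 mm vials, when the block is centred in the recess: hole 23.2 mm across, 44 mm deep to its flat bottom. Fixed to the housing: the true well is shifted with the block, up to 5 mm along x and 7 mm along y of the warmer
- well_25 (a point): centre of the mouth (90 mm above the table) of the well for 25 mm vials, when the block is centred in the recess: hole 26.2 mm across, 44 mm deep to its flat bottom. Fixed to the housing: the true well is shifted with the block, up to 5 mm along x and 7 mm along y of the warmer
- start_key (a joint): green round start key on the warmer's control ledge: 0 up, 0.005 m fully down; spring-loaded, about 1.5 N to begin and 5 N fully down; counts as pressed beyond 0.0035
- start_key_top (a point): centre of the top of the start key, 20 mm across, about 80 mm above the table; moves down with it. Press from above with closed fingers
- tray: shallow steel tray, 130 (x) by 100 (y) mm, rim 12 mm high, floor 3 mm thick, fixed; origin under its centre. The vial to be warmed stands on it
- mat: flat dark green mat, 130 by 100 mm, 3 mm thick, fixed; origin under its centre. The two other vials stand on it
- vial_16: amber glass vial, white label and screw cap; glass 16 mm across, foot's edge bevelled 1.25 mm, 80 mm tall; cap 18 mm across, 16 mm high, its middle 72 mm above the foot: grip it there. Stands upright; origin at the centre of the foot, z up along it. About 25 g. Any one of the three vials stands on the steel tray, the other two on the mat
- vial_19: amber glass vial, white label and screw cap; glass 19 mm across, foot's edge bevelled 1.25 mm, 80 mm tall; cap 21 mm across, 16 mm high, its middle 72 mm above the foot: grip it there. Stands upright; origin at the centre of the foot, z up along it. About 32 g. Any one of the three vials stands on the steel tray, the other two on the mat
- vial_22: amber glass vial, white label and screw cap; glass 22 mm across, foot's edge bevelled 1.25 mm, 80 mm tall; cap 24 mm across, 16 mm high, its middle 72 mm above the foot: grip it there. Stands upright; origin at the centre of the foot, z up along it. About 40 g. Any one of the three vials stands on the steel tray, the other two on the mat
- forceps: steel forceps, 125 mm long, lying flat, bystander
- syringe: plastic syringe without needle, 125 mm long, lying, bystander
- bowl: steel bowl, 110 mm across, bystander
- tape_roll: roll of white tape, 60 mm across, bystander
- saline: clear bottle with blue cap, 150 mm tall, bystander
Things that resemble listed ones, but are neither listed nor needed, are in the scene too. Of the things like the tray, leave any that is yellow; of the rest the smaller one is meant.

How it is judged (in metres and radians):
On the way, in this order (a step that is already met when the one before it is completed fails the run):
1. the tray's vial stands fully home, upright, in the well of its own size, the tray is empty and the fingers have let go of it (((z of vial_16 in the frame of warmer below 0.049 m and horizontal distance between vial_16 and well_16 below 0.01 m and angle between vial_16's own z axis and vertical below 0.09 rad and distance of each of vial_19, vial_22 from where it was at the start of the episode below 0.02 m and contact force between vial_16 and the fingers below 0.1 N) or (z of vial_19 in the frame of warmer below 0.049 m and horizontal distance between vial_19 and well_19 below 0.01 m and angle between vial_19's own z axis and vertical below 0.09 rad and distance of each of vial_16, vial_22 from where it was at the start of the episode below 0.02 m and contact force between vial_19 and the fingers below 0.1 N) or (z of vial_22 in the frame of warmer below 0.049 m and horizontal distance between vial_22 and well_22 below 0.01 m and angle between vial_22's own z axis and vertical below 0.09 rad and distance of each of vial_16, vial_19 from where it was at the start of the episode below 0.02 m and contact force between vial_22 and the fingers below 0.1 N)) and horizontal distance between each of vial_16, vial_19, vial_22 and tray above 0.09 m), for 0.2 s.
2. the start key is pressed down by more than 3.5 mm of its 5 mm (value of joint start_key above 0.0035 m), for 0.05 s.
At the end, for the whole second after the job is handed in: The tray's vial stands at rest in the well of its own size, within 5 degrees of upright, its foot within 3 mm of the well's bottom; the tray is empty, the other vials within 20 mm of where they stood, and the start key, pressed once the vial was let go, is up again (((z of vial_16 in the frame of warmer below 0.049 m and horizontal distance between vial_16 and well_16 below 0.01 m and angle between vial_16's own z axis and vertical below 0.09 rad and distance of each of vial_19, vial_22 from where it was at the start of the episode below 0.02 m and linear speed of vial_16 below 0.01 m/s) or (z of vial_19 in the frame of warmer below 0.049 m and horizontal distance between vial_19 and well_19 below 0.01 m and angle between vial_19's own z axis and vertical below 0.09 rad and distance of each of vial_16, vial_22 from where it was at the start of the episode below 0.02 m and linear speed of vial_19 below 0.01 m/s) or (z of vial_22 in the frame of warmer below 0.049 m and horizontal distance between vial_22 and well_22 below 0.01 m and angle between vial_22's own z axis and vertical below 0.09 rad and distance of each of vial_16, vial_19 from where it was at the start of the episode below 0.02 m and linear speed of vial_22 below 0.01 m/s)) and horizontal distance between each of vial_16, vial_19, vial_22 and tray above 0.09 m and value of joint start_key below 0.0015 m); the robot touches nothing.
It fails at once if a vial is knocked or forced against the warmer: contact force above 25 N (contact force between any of vial_16, vial_19, vial_22 and warmer above 25 N).
It fails at once if a vial is let fall into the well: faster than 0.3 m/s inside it ((z of vial_16 in the frame of warmer below 0.085 m and horizontal distance between vial_16 and well_16 below 0.01 m and linear speed of vial_16 above 0.3 m/s) or (z of vial_19 in the frame of warmer below 0.085 m and horizontal distance between vial_19 and well_19 below 0.01 m and linear speed of vial_19 above 0.3 m/s) or (z of vial_22 in the frame of warmer below 0.085 m and horizontal distance between vial_22 and well_22 below 0.01 m and linear speed of vial_22 above 0.3 m/s)).
It fails at once if a second vial is displaced by more than 20 mm (distance of each of vial_16, vial_19 from where it was at the start of the episode above 0.02 m or distance of each of vial_16, vial_22 from where it was at the start of the episode above 0.02 m or distance of each of vial_19, vial_22 from where it was at the start of the episode above 0.02 m).
It fails at once if a bystander (forceps, syringe, bowl, tape roll, bottle) is displaced by more than 30 mm (distance of any of forceps, syringe, bowl, tape_roll, saline from where it was at the start of the episode above 0.03 m).
It also fails if it takes over 72 s, if anything falls off the work surface, if the arm or the gripper's body presses on something with over 40 N, if the wrist force passes 120 N, or if a joint passes its speed limit or range.

## Working session

There is one attempt and no reset: what is moved stays moved. The work goes in short steps, Python scripts to look and compute and a shell command to move; the robot and the scene stay as the last step left them, time stands still between calls to the robot, and variables do not carry over. Pictures are saved under pics/ and viewed, at most 12 in all, crops included, and the job is handed in when it is done.

```bash
mkdir -p pics
cat > h.py <<'E'
import numpy as np, cv2
from station import manip
from scipy.spatial.transform import Rotation as R
def cap(name,fn=None):
    c=manip.capture(name)
    if fn: cv2.imwrite('pics/'+fn,cv2.cvtColor(c['image'],cv2.COLOR_RGB2BGR))
    return c
def rot(c):
    o=np.array(c['orientation'],float)
    return o if o.shape==(3,3) else R.from_euler('xyz',o).as_matrix()
def px2w(c,uv,z):
    p=cv2.undistortPoints(np.array([[uv]],float),np.array(c['K']),np.array(c['D'],float))[0,0]
    d=rot(c)@np.array([p[0],p[1],1]);o=np.array(c['origin'])
    return o+d*(z-o[2])/d[2]
def w2px(c,P):
    M=rot(c);return cv2.projectPoints(np.array([P],float),cv2.Rodrigues(M.T)[0],-M.T@np.array(c['origin'],float),np.array(c['K']),np.array(c['D'],float))[0][0,0]
E
python3 - <<'E'
from h import *
print(manip.sense())
for n in('scene','top'):
    c=cap(n,n+'.png');print(n,c['origin'],c['orientation'])
    for l in ['warmer','recess','well_16','start_key','start_key_top','tray','mat','vial_16','vial_19','vial_22']:
        try: print(l,[(np.round(d['position']).tolist(),round(d['score'],2)) for d in manip.look_for(n,l)][:4])
        except Exception as e: print(l,e)
E
```

```text
{'t': 0.0, 'joints': array([ 1.21038657e+00,  3.00519135e-01,  1.52160078e+00,  3.41245104e-05,
        1.32069168e+00, -6.65683212e-02]), 'joint_velocities': array([-0.00139789,  0.00055032,  0.00195209,  0.00129959, -0.00015747,
        0.0006683 ]), 'tau': array([-7.48571620e-04, -5.31818676e+01, -3.52739418e+01,  7.08112679e-02,
        2.44912470e-02, -1.01363171e-04]), 'position': array([159.1794593 , 526.18022991, 204.85164886]), 'tcp_rot': array([-3.14037861e+00, -1.14062272e-04,  2.84774268e+00]), 'wrist_force': array([ 0.52141599, -0.00076796,  0.16779032]), 'ft_torque': array([-0.02316118,  0.03835051,  0.0052387 ]), 'gripper_force': 0.0, 'opening': 93.95842623161728}
scene [1199.71654786 -389.20203849 1018.86907517] [-2.49184336 -0.00737496  1.17663894]
warmer [([663.0, -57.0, 87.0], 0.65), ([491.0, 245.0, 59.0], 0.53)]
recess [([662.0, -56.0, 85.0], 0.76), ([487.0, 249.0, 60.0], 0.64)]
well_16 [([666.0, -56.0, 88.0], 0.96)]
start_key [([666.0, -59.0, 82.0], 0.32)]
start_key_top []
tray [([296.0, -314.0, 3.0], 0.87), ([612.0, -596.0, 2.0], 0.85), ([530.0, -328.0, 3.0], 0.
[... 486 characters left out ...]
47  1351.07165043] [-3.04898287e+00 -2.25598567e-03 -1.58620766e+00]
warmer [([631.0, -42.0, 86.0], 0.7)]
recess [([633.0, -46.0, 86.0], 0.89)]
well_16 [([634.0, -41.0, 85.0], 0.93)]
start_key []
start_key_top [([632.0, -44.0, 84.0], 0.68)]
tray [([617.0, -591.0, 3.0], 0.85), ([292.0, -314.0, 7.0], 0.75), ([631.0, -46.0, 82.0], 0.66), ([520.0, -324.0, 1.0], 0.63)]
mat [([442.0, 282.0, 0.0], 0.86)]
vial_16 [([488.0, 246.0, 82.0], 0.52), ([517.0, -322.0, 85.0], 0.42), ([408.0, 271.0, 77.0], 0.39)]
vial_19 [([488.0, 246.0, 82.0], 0.52), ([517.0, -322.0, 85.0], 0.42), ([408.0, 271.0, 77.0], 0.39)]
vial_22 [([488.0, 246.0, 82.0], 0.52), ([517.0, -322.0, 85.0], 0.42), ([408.0, 271.0, 77.0], 0.39)]
```

View pics/scene.png

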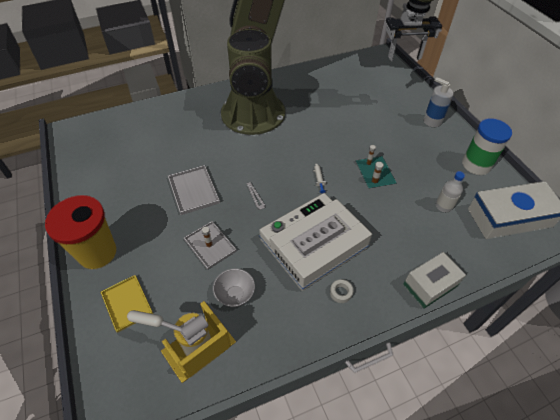

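View pics/top.png

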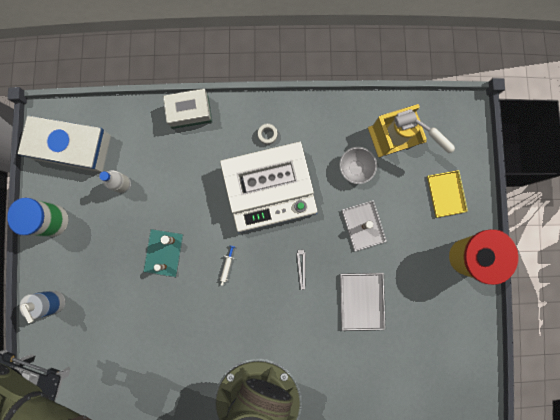

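The scene picture shows the warmer at about (315,238), the tray vial on the small steel tray at (208,237) and the mat vials at (372,160). In the top picture the tray vial is at (369,226), the block at (268,177) and the green key at (300,206). The yellow tray and the larger steel tray are decoys. I'll move towards the tray vial now.

```bash
python3 -m handwheel '[{"offset":[12,-28.3,4],"rotation":[0,0,-2.4]},{"offset":[12,-28.3,4],"rotation":[0,0,-2.4]},{"offset":[12,-28.3,4],"rotation":[0,0,-2.4]},{"offset":[12,-28.3,4],"rotation":[0,0,-2.4]},{"offset":[12,-28.3,4],"rotation":[0,0,-2.4]},{"offset":[12,-28.3,4],"rotation":[0,0,-2.4]},{"offset":[12,-28.3,4],"rotation":[0,0,-2.4]},{"offset":[12,-28.3,4],"rotation":[0,0,-2.4]},{"offset":[12,-28.3,4],"rotation":[0,0,-2.4]},{"offset":[12,-28.3,4],"rotation":[0,0,-2.4]}]'
python3 -m handwheel '[{"offset":[12,-28.3,0],"rotation":[0,0,-2.4]},{"offset":[12,-28.3,0],"rotation":[0,0,-2.4]},{"offset":[12,-28.3,0],"rotation":[0,0,-2.4]},{"offset":[12,-28.3,0],"rotation":[0,0,-2.4]},{"offset":[12,-28.3,0],"rotation":[0,0,-2.4]},{"offset":[12,-28.3,0],"rotation":[0,0,-2.4]},{"offset":[12,-28.3,0],"rotation":[0,0,-2.4]},{"offset":[12,-28.3,0],"rotation":[0,0,-2.4]},{"offset":[12,-28.3,0],"rotation":[0,0,-2.4]},{"offset":[12,-28.3,0],"rotation":[0,0,-2.4]}]'
python3 - <<'E'
from h import *
c=cap('wrist','w1.png');print(c['origin'],c['orientation'],manip.sense()['position'])
for l in ['warmer','recess','start_key_top']:
    print(l,[(np.round(d['position']).tolist(),round(d['score'],2)) for d in manip.look_for('wrist',l)][:4])
c=cap('top')
for l in ['warmer','recess']:
    for d in manip.regions_of('top',l)[:2]:
        m=d['region'].astype(np.uint8); pts=np.argwhere(m)[:,::-1].astype(np.float32)
        b=cv2.boxPoints(cv2.minAreaRect(pts)); W=np.array([px2w(c,p,84)[:2] for p in b])
        print(l,d['score'],m.sum(),b.round().tolist(),W.round().tolist())
E
```

```text
t: 1.93
position: [279.5, 242.0, 245.8]
tcp_rot: [3.141, 0.0, 2.427]
wrist_force: [1.1, 1.2, 0.4]
opening: 93.8
gripper_force: 0.0
t: 2.77
position: [399.6, -41.2, 245.6]
tcp_rot: [3.141, 0.0, 2.008]
wrist_force: [0.1, 0.6, 0.4]
opening: 94.1
gripper_force: 0.0
[368.02312802  27.19547063 424.7425409 ] [ 2.87698056e+00 -1.00735850e-03  4.36502890e-01] [400.96923762 -44.44379798 245.3903297 ]
warmer [([598.0, 13.0, 87.0], 0.56)]
recess [([600.0, 9.0, 85.0], 0.72)]
start_key_top [([571.0, -130.0, 80.0], 0.69)]
warmer 0.72 6288 [[218.0, 160.0], [301.0, 140.0], [318.0, 213.0], [236.0, 233.0]] [[710.0, 96.0], [764.0, -142.0], [551.0, -187.0], [499.0, 47.0]]
warmer 0.16 1050 [[339.0, 148.0], [375.0, 148.0], [375.0, 183.0], [339.0, 183.0]] [[739.0, -251.0], [738.0, -356.0], [636.0, -352.0], [637.0, -248.0]]
recess 0.81 6273 [[219.0, 160.0], [301.0, 140.0], [319.0, 213.0], [237.0, 233.0]] [[710.0, 95.0], [765.0, -141.0], [551.0, -188.0], [498.0, 45.0]]
```

View pics/w1.png

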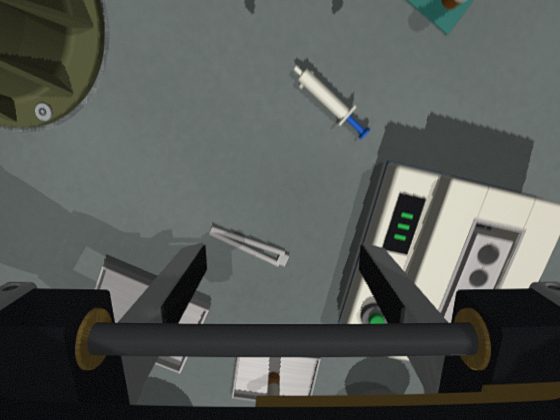

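The wrist picture shows the warmer at the right, with wells near (487,255) and the green key at (377,322). The tray vial is at the bottom, near (273,385). I'll carry on to the tray.

```bash
python3 -m handwheel '[{"offset":[12,-31,0],"rotation":[0,0,-1.2]},{"offset":[12,-31,0],"rotation":[0,0,-1.2]},{"offset":[12,-31,0],"rotation":[0,0,-1.2]},{"offset":[12,-31,0],"rotation":[0,0,-1.2]},{"offset":[12,-31,0],"rotation":[0,0,-1.2]},{"offset":[12,-31,0],"rotation":[0,0,-1.2]},{"offset":[12,-31,0],"rotation":[0,0,-1.2]},{"offset":[12,-31,0],"rotation":[0,0,-1.2]},{"offset":[12,-31,0],"rotation":[0,0,-1.2]},{"offset":[12,-31,0],"rotation":[0,0,-1.2]}]'
python3 -m handwheel '[{"offset":[0,0,0],"rotation":[0,0,0]},{"offset":[0,0,0],"rotation":[0,0,0]},{"offset":[0,0,0],"rotation":[0,0,0]}]'
python3 - <<'E'
from h import *
c=cap('wrist','w2.png');print(c['origin'],c['orientation'],manip.sense()['position'],c['K'],c['D'])
for l in ['vial_16','tray']:
    for d in manip.regions_of('wrist',l)[:3]:
        m=d['region']; a=np.argwhere(m);print(l,d['score'],m.sum(),a.min(0),a.max(0))
    print([(np.round(d['position'],1).tolist(),round(d['score'],2)) for d in manip.look_for('wrist',l)][:4])
print(w2px(c,[517,-322,83]),w2px(c,[517,-322,3]))
E
```

```text
t: 3.95
position: [520.1, -349.9, 245.6]
tcp_rot: [3.141, 0.0, 1.801]
wrist_force: [0.4, 0.3, 0.9]
opening: 93.9
gripper_force: 0.0
t: 4.2
position: [519.5, -348.3, 245.5]
tcp_rot: [-3.142, -0.0, 1.802]
wrist_force: [0.8, 0.1, -0.7]
opening: 94.2
gripper_force: 0.0
[ 502.72029914 -274.89340052  424.59743889] [ 2.87779079e+00 -6.29389775e-04  2.30925569e-01] [ 519.48700963 -348.14601941  245.834986  ] [[314.55580113   0.         282.50996806]
 [  0.         314.55580113 214.02834783]
 [  0.           0.           1.        ]] [-0.04449636  0.          0.          0.          0.        ]
vial_16 0.71 397 [166 276] [191 295]
[([520.9, -324.4, 85.4], 0.92), ([644.2, -139.6, 84.7], 0.19)]
tray 0.88 7088 [131 235] [210 335]
tray 0.87 2104 [316 263] [377 350]
tray 0.7 13409 [58 52] [185 191]
[([611.4, -620.4, 2.4], 0.71), ([292.6, -309.9, 3.7], 0.66)]
[285.17451906 175.81388154] [284.64593601 167.23997949]
```

View pics/w2.png

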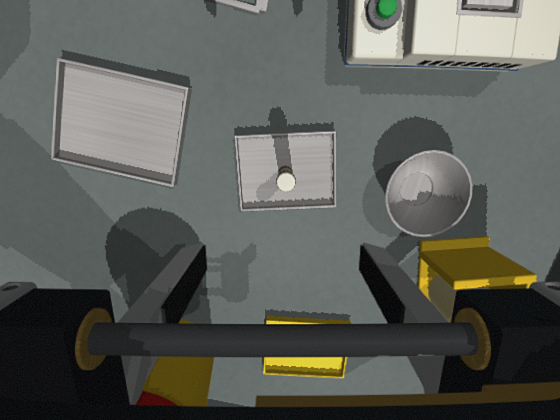

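The wrist picture shows the tray vial's white cap at (286,182), about 20 px across, which points to a 21 mm cap. The bowl is to its right at (428,195) and clear of the fingers. I'll refine the cap centre.

Run:
```python
from h import *
c=cap('wrist');I=c['image'][155:205,265:310].astype(int)
g=(I.min(2)); m=((g>165)&(I.max(2)-I.min(2)<45)).astype(np.uint8)
n,l,s,ce=cv2.connectedComponentsWithStats(m);k=1+np.argmax(s[1:,4]);print(s[k],ce[k]+[265,155])
cn=max(cv2.findContours((l==k).astype(np.uint8),0,2)[0],key=cv2.contourArea)
(x,y),r=cv2.minEnclosingCircle(cn);print(x+265,y+155,r, np.sqrt(s[k][4]/np.pi)*2*338/314.5)
print(px2w(c,ce[k]+[265,155],83),manip.sense()['position'])
print(g[10:42:2,5:36:2])
```

```text
[  9  18  21  22 270] [285.38518519 181.95555556]
283.0 184.5 13.086352348327637 19.92659031359055
[ 518.85372172 -329.17202077   83.        ] [ 519.34406452 -348.92840475  245.98919138]
[[168 166 165 168 101 102  85  64  64  85  98 169 165 163 164 166]
 [167 166 169 171 106  48  25  53  56  36  59 171 166 165 165 166]
 [170 168 168 170  92  48  82  65  66  85  56 118 167 162 163 164]
 [168 165 166 167  91  53  53  72  74  66  60  86 165 161 161 161]
 [165 165 151 142  72  61 157 188 191 191 137  82 162 162 162 161]
 [168 154 140 142  71 185 207 204 205 207 210 180 102 164 164 162]
 [143 140 140 107 161 204 204 204 206 206 206 211 130 163 166 162]
 [143 142 144  85 206 203 202 204 204 205 205 207 205 159 161 161]
 [138 138 138  86 207 203 203 204 206 203 205 208 207 153 158 157]
 [134 135 135 117 207 203 204 203 205 205 207 207 207 156 162 157]
 [138 136 138 136 179 205 205 205 206 205 207 210 139 161 160 160]
 [141 140 139 140 125 209 206 208 207 208 210 201 152 164 163 164]
 [143 143 143 141 153 152 193 211 214 217 198 144 163 162 162 162]
 [139 139 151 165 164 164 162 148 161 151 161 163 162 161 162 159]
 [141 139 166 164 165 165 165 163 163 164 162 161 162 163 162 162]
 [138 153 164 165 165 163 165 164 162 163 165 163 164 163 165 164]]
```

```bash
python3 -m handwheel '[{"offset":[0,2,-21],"rotation":[0,0,0]},{"offset":[0,2,-21],"rotation":[0,0,0]},{"offset":[0,2,-21],"rotation":[0,0,0]},{"offset":[0,2,-21],"rotation":[0,0,0]},{"offset":[0,2,-21],"rotation":[0,0,0]},{"offset":[0,2,-21],"rotation":[0,0,0]},{"offset":[0,2,-21],"rotation":[0,0,0]},{"offset":[0,2,-21],"rotation":[0,0,0]},{"offset":[0,2,-12],"rotation":[0,0,0]},{"offset":[0,2,-10],"rotation":[0,0,0]}]'
python3 -m handwheel '[{"offset":[0,0,0],"rotation":[0,0,0]},{"offset":[0,0,0],"rotation":[0,0,0]},{"offset":[0,0,0],"rotation":[0,0,0]},{"offset":[0,0,0],"rotation":[0,0,0]}]' -0.3 10
python3 - <<'E'
from h import *
c=cap('wrist','w3.png');s=manip.sense();print(s['position'],s['opening'])
print(w2px(c,[519,-329,75]),w2px(c,s['position']))
E
```

```text
t: 5.33
position: [519.1, -329.1, 54.5]
tcp_rot: [-3.141, -0.001, 1.801]
wrist_force: [0.0, -0.1, 0.5]
opening: 94.1
gripper_force: 0.0
t: 5.67
position: [519.8, -330.0, 56.7]
tcp_rot: [3.14, 0.001, 1.801]
wrist_force: [0.2, -0.5, 0.2]
opening: 70.9
gripper_force: 0.0
[ 519.65539205 -329.93892796   56.51749002] 66.856457646594
[280.60035171 267.45706984] [281.41261455 256.22070167]
```

View pics/w3.png

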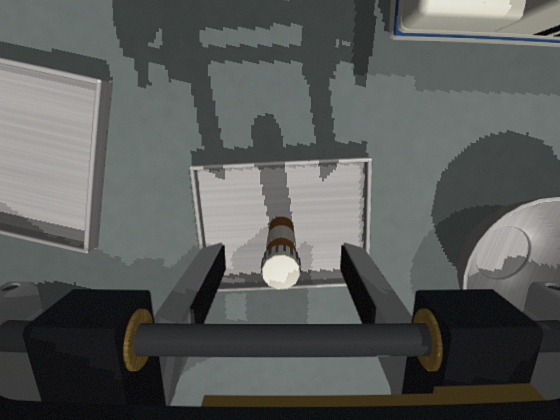

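The cap's top is at (281,271), midway between the finger pads at columns 224 and 342, so it is centred. I'll close on it.

```bash
python3 - <<'E'
from h import *
c=manip.capture('wrist');I=c['image'][250:295,258:305].astype(int);g=I.min(2)
m=(g>185).astype(np.uint8)
n,l,s,ce=cv2.connectedComponentsWithStats(m);k=1+np.argmax(s[1:,4]);print(s[k],ce[k]+[258,250],px2w(c,ce[k]+[258,250],83),manip.sense()['position'])
E
python3 -m handwheel '[{"offset":[0,0,0],"rotation":[0,0,0]},{"offset":[0,0,0],"rotation":[0,0,0]},{"offset":[0,0,0],"rotation":[0,0,0]},{"offset":[0,0,0],"rotation":[0,0,0]},{"offset":[0,0,0],"rotation":[0,0,0]},{"offset":[0,0,0],"rotation":[0,0,0]},{"offset":[0,0,0],"rotation":[0,0,0]},{"offset":[0,0,0],"rotation":[0,0,0]},{"offset":[0,0,0],"rotation":[0,0,0]},{"offset":[0,0,0],"rotation":[0,0,0]}]' -1 10
```

```text
[  5   6  36  33 917] [280.3304253 272.0959651] [ 518.55493399 -327.89254475   83.        ] [ 519.57371572 -329.86965766   56.30499848]
t: 6.6
position: [519.3, -329.6, 55.4]
tcp_rot: [-3.142, 0.0, 1.801]
wrist_force: [0.9, -0.2, -0.4]
opening: 20.6
gripper_force: 10.0
```

The opening is 20.6 mm, so this is the 21 mm cap: vial_19, which goes in well_19. I'll lift it and carry it to a viewing spot beside the wells.

```bash
python3 -m handwheel '[{"offset":[0,0,5],"rotation":[0,0,0]},{"offset":[0,0,15],"rotation":[0,0,0]},{"offset":[0,0,30],"rotation":[0,0,0]},{"offset":[0,0,30],"rotation":[0,0,0]},{"offset":[0,0,30],"rotation":[0,0,0]},{"offset":[0,0,20],"rotation":[0,0,0]}]'
python3 -m handwheel '[{"offset":[6,11,0],"rotation":[0,0,0]},{"offset":[13,22,0],"rotation":[0,0,0]},{"offset":[14,24,0],"rotation":[0,0,0]},{"offset":[14,25,0],"rotation":[0,0,0]},{"offset":[15,25,0],"rotation":[0,0,0]},{"offset":[15,25,0],"rotation":[0,0,0]},{"offset":[15,25,0],"rotation":[0,0,0]},{"offset":[15,25,0],"rotation":[0,0,0]},{"offset":[14,24,0],"rotation":[0,0,0]},{"offset":[10,18,0],"rotation":[0,0,0]}]'
python3 -m handwheel '[{"offset":[0,0,0],"rotation":[0,0,0]},{"offset":[0,0,0],"rotation":[0,0,0]},{"offset":[0,0,0],"rotation":[0,0,0]}]'
python3 - <<'E'
from h import *
c=cap('wrist','w4.png');s=manip.sense();print(s['position'],s['opening'])
for n in ['start_key_top','well_19','recess']:
    print(n,[(np.round(d['position'],1).tolist(),round(d['score'],2)) for d in manip.look_for('wrist',n)][:3])
E
```

```text
t: 7.1
position: [519.7, -329.9, 189.1]
tcp_rot: [3.139, 0.002, 1.801]
wrist_force: [0.3, 0.1, -0.4]
opening: 20.7
gripper_force: 10.0
t: 7.93
position: [650.9, -102.8, 184.6]
tcp_rot: [-3.141, -0.001, 1.802]
wrist_force: [-0.3, -0.7, -0.2]
opening: 20.9
gripper_force: 10.0
t: 8.18
position: [649.9, -105.9, 184.9]
tcp_rot: [-3.141, -0.0, 1.801]
wrist_force: [-0.5, 0.1, -0.3]
opening: 20.6
gripper_force: 10.0
[ 649.81070529 -106.32692887  185.1385741 ] 20.779322098185453
start_key_top [([576.0, -132.5, 81.1], 0.53)]
well_19 [([636.3, -22.5, 80.7], 0.98)]
recess [([634.0, -26.5, 86.5], 0.78)]
```

View pics/w4.png

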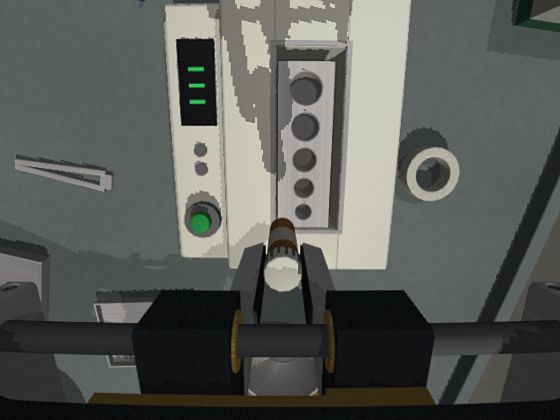

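All five wells show; the middle one, well_19, is at about (304,159). The vial hangs with its cap at (283,270) and its foot near (283,225), and the key is at (201,222). I'll measure the wells' mouths.

```bash
cat > wells.py <<'E'
from h import *
def wells(c,roi,z=90,bs=41):
    x0,y0,x1,y1=roi;I=c['image'][y0:y1,x0:x1]
    g=cv2.resize(cv2.cvtColor(I,cv2.COLOR_RGB2GRAY),None,fx=4,fy=4,interpolation=cv2.INTER_CUBIC)
    out=[]
    for T in (110,125,140):
        m=(g<T).astype(np.uint8)
        for cn in cv2.findContours(m,cv2.RETR_LIST,cv2.CHAIN_APPROX_NONE)[0]:
            a=cv2.contourArea(cn)
            if 16*60<a<16*1500:
                h=cv2.convexHull(cn)
                if len(h)<5: continue
                e=cv2.fitEllipse(h); 
                if min(e[1])/max(e[1])<.75: continue
                p=np.array(e[0])/4+[x0-.375,y0-.375]
                r=np.array(e[1])/4
                w=px2w(c,p,z); w2=px2w(c,p+[1,0],z); 
                out.append((T,p.round(1).tolist(),(r*np.linalg.norm(w2-w)).round(1).tolist(),w[:2].round(1).tolist()))
    return out
E
python3 - <<'E'
from wells import *
c=manip.capture('wrist')
for o in wells(c,(284,66,328,226)): print(*o)
I=c['image'][140:180,284:328];print(cv2.cvtColor(I,cv2.COLOR_RGB2GRAY)[::2,::2])
B=cv2.cvtColor(np.ascontiguousarray(c['image'][60:300,180:340]),cv2.COLOR_RGB2BGR)
cv2.imwrite('pics/c4.png',cv2.resize(B,None,fx=2.5,fy=2.5,interpolation=cv2.INTER_CUBIC))
print(c['origin'],manip.sense()['position'])
E
```

```text
110 [302.8, 210.6] [14.1, 14.6] [667.4, -98.0]
110 [303.3, 186.9] [17.3, 17.5] [662.7, -76.9]
110 [304.0, 158.7] [20.5, 20.6] [657.2, -52.8]
110 [304.7, 125.8] [23.5, 23.9] [651.2, -25.9]
125 [302.7, 210.6] [14.6, 15.1] [667.4, -98.0]
125 [303.3, 186.9] [17.7, 18.0] [662.6, -76.9]
125 [304.0, 158.8] [20.9, 21.1] [657.2, -52.8]
125 [304.8, 125.8] [24.0, 24.4] [651.2, -25.9]
140 [302.7, 210.6] [15.3, 15.5] [667.4, -98.0]
140 [303.3, 187.0] [18.3, 18.6] [662.6, -76.9]
140 [304.0, 158.8] [21.4, 21.8] [657.2, -52.9]
140 [304.8, 125.8] [24.4, 24.9] [651.2, -25.9]
[[174 168 167 168 164 166 164 172 142 129 115 118 126 171 174 167 165 167
  168 171 169 170]
 [172 166 166 166 162 166 163 168 172 172 167 166 168 168 170 165 168 167
  167 174 169 170]
 [172 166 169 168 163 165 164 169 173 172 166 165 167 167 170 165 166 166
  168 173 169 170]
 [171 167 168 167 162 163 163 169 173 157 151 155 162 167 170 165 167 167
  168 173 169 171]
 [172 168 169 167 163 164 164 144  77  71  71  72  90 134 170 165 166 167
  169 173 169 170]
 [173 166 169 167 164 166 105  72  72  74  71  72  75  57 113 164 167 1
[... 709 characters left out ...]
1  56  54  55  54  54  70 143 169 168
  170 171 166 172]
 [ 99 169 169 166 162 165 125  80  68  64  62  62  55  83 137 166 165 165
  171 170 167 174]
 [105 172 170 166 162 165 164 148 108  87  75  87 114 154 171 165 167 167
  169 169 166 172]
 [104 169 169 167 162 162 163 171 175 170 154 167 167 168 167 166 167 167
  171 170 167 171]
 [105 169 171 168 161 164 160 170 170 168 161 165 165 166 167 162 167 169
  170 171 168 171]
 [174 167 169 168 161 164 163 170 174 170 152 162 167 169 167 166 168 168
  169 170 170 171]
 [173 168 171 167 162 161 164 150 105  75  69  84 128 163 167 164 166 167
  173 170 169 172]]
[633.34707247 -32.91906044 364.63414239] [ 650.01310153 -106.35729869  185.52076611]
```

View pics/c4.png

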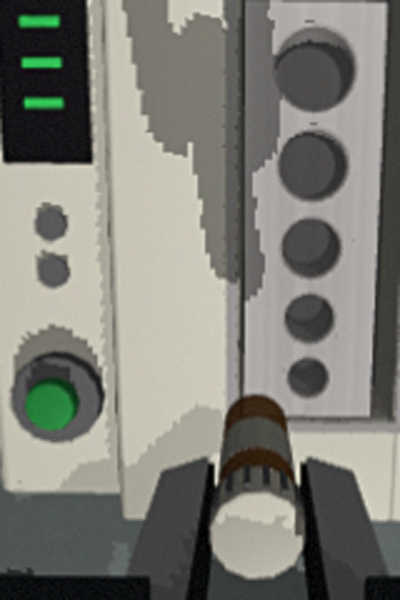

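```bash
cat >> wells.py <<'E'
def cap_w(c,s,roi=(255,245,312,300)):
    x0,y0,x1,y1=roi
    I=c['image'][y0:y1,x0:x1].astype(int);m=(I.min(2)>180).astype(np.uint8)
    n,l,st,ce=cv2.connectedComponentsWithStats(m);k=1+np.argmax(st[1:,4])
    cn=max(cv2.findContours((l==k).astype(np.uint8),0,1)[0],key=cv2.contourArea)
    e=cv2.fitEllipse(cv2.convexHull(cn));p=np.array(e[0])+[x0,y0]
    w=px2w(c,p,s['position'][2]+27.6)
    return p,e[1],w
E
python3 - <<'E'
from wells import *
for i in range(3):
    c=manip.capture('wrist');s=manip.sense()
    p,r,w=cap_w(c,s);print(p,r,w,s['position'],(w-s['position'])[:2])
E
```

```text
[284.30363274 263.93223572] (10.997709274291992, 29.172147750854492) [649.80325157 -98.77137303 213.17039621] [ 650.08158221 -106.20075127  185.57039621] [-0.27833064  7.42937824]
[284.99736404 264.43307495] (10.620261192321777, 28.004276275634766) [650.27824357 -98.83545141 213.16490945] [ 650.13921435 -106.08229064  185.56490945] [0.13902922 7.24683923]
[285.42482758 264.31881905] (11.239798545837402, 25.649263381958008) [650.53280849 -98.59907998 213.12528675] [ 650.16320898 -105.9513931   185.52528675] [0.36959951 7.35231312]
```

Run:
```python
from wells import *
c=manip.capture('wrist');s=manip.sense()
print(cv2.cvtColor(c['image'],cv2.COLOR_RGB2GRAY)[246:300:2,258:312:2])
for p in [(283,272),(283,274)]: print(px2w(c,p,s['position'][2]+27.6)-s['position'])
t=s['position'];v=np.array([-.228,.974,0])
for o in (0,2): print(w2px(c,t+o*v+[0,0,27.6]))
```

```text
[[ 66  66  66   7 211  70  26  31  27  34  34  44  51  55  36  37  31  37
   32  60 210  56  24  66  65  62  61]
 [ 66  67  65   0 215  48  25  28  41  75  33  69  80  80  32  99  65  30
   35  28 213  62  13  69  68  67  65]
 [ 67  68  49   0 218  29  31  32  73  76  31  68  77  82  34  82  84  32
   37  26 201  61   1  71  68  67  67]
 [ 65  67  30   0 219  40  49  33  73  75  30  67  80  82  34  77  83  38
   40  52 162  62   2  68  67  67  67]
 [ 67  68  17   3  97  52  42  37  72  76  60  76  78  79  68  80  84  51
   34  82  45  25   0  54  66  65  65]
 [ 69  68  14  14  26  67  56  45  71  80  85  84  98 102 108  89  82  63
   80  83  29  10   1  35  71  67  68]
 [ 67  70   6   4  34  67  75  71 109 164 185 188 190 191 191 180 136  87
   82  83  32  18   3  30  68  65  68]
 [ 68  66  10  13  43  63  77 148 186 192 194 193 195 193 194 195 193 192
  161  90  53  37   9  16  69  68  65]
 [ 66  53   7  27  50 111 180 192 193 195 194 193 196 196 195 195 195 196
  196 172  75  53  10  11  69  67  68]
 [ 68  32   9  36  69 182 193 192 193 193 195 195 196 196 196 197 196 196
  198 197
[... 1383 characters left out ...]
5]
 [  7   9   6  59  60  60  60  54  60  99 165 186 183 165 147 151  91  59
   58  57  56  57  17  10   3  10  48]
 [  6   9   3  56  60  59  58  59  57  54  56  58  60  55  54  54  56  60
   59  58  58  59  33   2   2  11  33]
 [ 12   9  12  59  59  60  55  57  60  61  58  58  59  59  58  58  59  60
   60  59  58  59  40   4  10  11  19]
 [  8  11  17  62  58  60  57  60  61  59  61  58  62  62  62  59  60  61
   60  59  60  59  56   7  10  10  12]
 [ 11   8  25  61  64  57  60  60  62  59  59  59  61  60  61  61  60  60
   59  62  59  59  59   2   2  10   9]]
[ 0.14200841  2.7616048  27.6       ]
[ 0.40415896  1.63851311 27.6       ]
[281.55064708 276.59697926]
[281.54339153 273.14032121]
```

```bash
python3 -m handwheel '[{"offset":[0.7,5,0],"rotation":[0,0,0]},{"offset":[1.4,10.5,0],"rotation":[0,0,0]},{"offset":[1.4,10.5,0],"rotation":[0,0,0]},{"offset":[1.4,10.5,0],"rotation":[0,0,0]},{"offset":[1.4,10,-10],"rotation":[0,0,0]},{"offset":[0.7,5,-12],"rotation":[0,0,0]},{"offset":[0,0,-10],"rotation":[0,0,0]},{"offset":[0,0,0],"rotation":[0,0,0]},{"offset":[0,0,0],"rotation":[0,0,0]},{"offset":[0,0,0],"rotation":[0,0,0]}]'
python3 - <<'E'
from wells import *
c=cap('wrist','w5.png');s=manip.sense();t=s['position'];print(t)
B=cv2.imread('pics/w5.png')[60:300,200:360]
cv2.imwrite('pics/c5.png',cv2.resize(B,None,fx=2.5,fy=2.5,interpolation=cv2.INTER_CUBIC))
for o in wells(c,(270,66,340,240)): print(*o)
v=np.array([-.228,.974,0])
for o in (0,1.8): print('foot',w2px(c,t+o*v+[0,0,-53]),w2px(c,t+o*v+[0,0,-53]+9.5*v),'cap',w2px(c,t+o*v+[0,0,27.6]))
print('well',w2px(c,[657.2,-52.8,90]))
E
```

```text
t: 9.47
position: [657.4, -54.6, 153.6]
tcp_rot: [3.141, 0.0, 1.8]
wrist_force: [-0.0, 0.3, 0.3]
opening: 20.7
gripper_force: 10.0
[657.42729707 -54.60453695 153.87334604]
foot [281.78311194 229.90577651] [281.76207839 218.09724595] cap [281.56966851 277.22360879]
foot [281.77915298 227.68721656] [281.75805444 215.83206294] cap [281.56311046 274.11032536]
well [282.03397026 223.5881177 ]
```

View pics/c5.png

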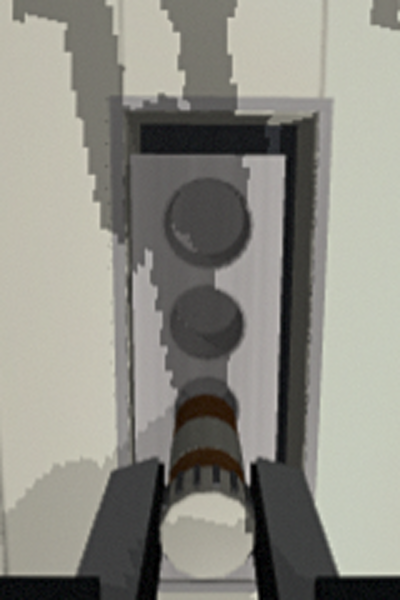

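The vial's foot, with its edge at about (282,218), sits over well_19, whose far rim shows at about (283,211). The sideways alignment looks good. I'll check the along-row offset against well_22 and well_25.

Run:
```python
from wells import *
c=manip.capture('wrist');s=manip.sense();t=s['position'];print(t)
v=np.array([-.222,.975,0])
w22=px2w(c,(283.0,188.4),90);w25=px2w(c,(283,149),90);print(w22,w25)
print('19 from 22',w22-27.5*v,'expected well px edge',w2px(c,np.array([657.2,-52.8,90])+10.1*v))
g=cv2.cvtColor(c['image'],cv2.COLOR_RGB2GRAY).astype(int)
print('col 276..290 rows 204..228'); print(g[204:230,274:292:2])
print(c['image'][216:234:1,282].tolist())
print('widths rows',g[222:232:3,262:304])
```

```text
[657.4755148  -54.55205622 154.00939993]
[651.58143662 -24.70962668  90.        ] [644.68518002   4.8508322   90.        ]
19 from 22 [657.68643662 -51.52212668  90.        ] expected well px edge [281.92684393 211.29285603]
col 276..290 rows 204..228
[[ 91  95  97  94  88  91  89  92  99]
 [ 92  97  97  94  91  93  92  92  98]
 [ 94  96  97  95  94  94  94  95  97]
 [ 94  97  99  93  91  95  92  95  97]
 [ 93  96  97  97  92  95  94  91  98]
 [ 93  98  98  95  92  94  94  95  99]
 [ 94  97  91  84  77  82  87  96  96]
 [ 93  86  79  70  69  69  68  87  97]
 [ 86  74  71  68  69  68  67  69  94]
 [ 75  68  66  71  70  69  67  66 103]
 [ 69  67  70  70  68  68  67  68  97]
 [ 68  69  69  71  70  69  67  66  68]
 [ 63  70  72  72  72  72  69  72  59]
 [ 55  69  63  57  57  60  66  68  52]
 [ 59  59  41  36  30  36  49  58  52]
 [ 61  35  31  28  31  26  32  40  51]
 [ 39  29  28  24  29  31  28  30  46]
 [ 25  28  31  25  28  30  28  28  35]
 [ 27  27  28  32  29  28  32  30  29]
 [ 25  25  33  26  32  31  31  28  28]
 [ 27  27  27  30  27  25  28  32  30]
 [ 26  28  31  32  30  29  30
[... 429 characters left out ...]
[[163 160 161 162 152 149 143 102  52  44  37  26  27  28  27  26  28  25
   32  30  29  26  28  32  32  28  30  30  29  33  47  49  77 120 164 163
  161 161 166 163 166 163]
 [163 161 161 154 139 137 123 107  44  24  24  22  26  25  28  29  31  26
   32  30  30  29  29  28  30  26  31  30  29  30  27  37  81 124 165 163
  161 164 165 168 163 163]
 [137 135 135 136 138 137 135 116  39  22  19  28  35  49  59  65  67  69
   64  68  69  71  73  71  75  70  57  47  35  27  27  28  76 167 165 161
  161 164 167 167 164 163]
 [136 135 136 137 137 136 134 102  38  33  50  60  64  62  63  68  67  67
   66  66  71  70  71  73  73  73  70  71  73  71  60  42  58 167 169 162
  163 164 167 169 166 162]]
```

```bash
python3 -m handwheel '[{"offset":[0,1.1,0],"rotation":[0,0,0]},{"offset":[-0.1,1.1,0],"rotation":[0,0,0]},{"offset":[0,0,-3],"rotation":[0,0,0]},{"offset":[0,0,-3],"rotation":[0,0,0]},{"offset":[0,0,-2],"rotation":[0,0,0]},{"offset":[0,0,0],"rotation":[0,0,0]},{"offset":[0,0,0],"rotation":[0,0,0]}]'
python3 - <<'E'
from wells import *
c=cap('wrist','w6.png');s=manip.sense();t=s['position'];print(t)
B=cv2.imread('pics/w6.png')[130:300,222:342]
cv2.imwrite('pics/c6.png',cv2.resize(B,None,fx=3.5,fy=3.5,interpolation=cv2.INTER_CUBIC))
g=cv2.cvtColor(c['image'],cv2.COLOR_RGB2GRAY).astype(int)
print(g[206:230,262:304:2])
v=np.array([-.222,.975,0])
print('foot edge pred',w2px(c,t+[0,0,-51.75]+9.5*v),w2px(c,t+[0,0,-51.75]+10.5*v))
for w in ([657.2,-52.3,90],[657.2,-51.3,90]): print('well edge pred',w2px(c,np.array(w)+10.1*v))
E
```

```text
t: 10.15
position: [657.1, -51.9, 145.2]
tcp_rot: [-3.141, -0.0, 1.801]
wrist_force: [0.1, 0.4, 0.5]
opening: 20.9
gripper_force: 10.0
[657.1786296  -51.90556534 145.42565996]
[[158 162  95  90  91  80  63  65  65  65  62  60  57  57  61  83 144 161
  157 160 165]
 [159 163  97  91  90  90  75  63  63  61  61  60  57  54  76 121 159 160
  158 162 164]
 [159 162  92  90  92  94  87  74  67  62  58  58  65  74  87 153 158 160
  160 161 167]
 [158 159  90  90  92  91  92  90  83  73  70  71  80  90  97 163 158 159
  157 161 166]
 [159 159 130  91  92  91  92  95  96  88  86  90  88  91  97 163 156 161
  158 163 167]
 [160 162 161  94  91  90  92  98  96  95  90  91  90  94  97 160 157 159
  158 161 164]
 [160 160 160  97  91  91  93  97  93  92  91  93  95  94  94 159 157 160
  159 161 166]
 [160 161 160  95  91  91  94  97  97  93  92  93  93  93  97 160 158 159
  157 161 166]
 [160 161 161  94  91  90  93  98  96  93  92  94  93  93  96 162 157 160
  157 163 164]
 [160 160 160  95  92  92  93  98  98  96  91  94  93  94 100 160 159 160
  156 162 167]
 [160 161 160  93  89  93  94  99 
[... 669 characters left out ...]
164 165]
 [160 160 159 133  58  22  25  22  31  29  32  31  29  27  28  30 136 162
  160 164 166]
 [159 160 158 126  49  26  27  24  30  30  32  30  28  30  29  26 120 161
  160 165 165]
 [160 163 151 123  35  23  27  21  27  40  45  40  34  30  28  27 101 162
  160 164 164]
 [159 162 138 120  29  22  25  39  51  59  62  64  58  35  26  23  71 165
  159 165 164]
 [158 150 135 118  27  23  37  58  67  68  68  72  74  60  36  28  62 164
  161 164 164]
 [161 135 134 115  21  24  52  64  66  67  70  72  74  73  59  26  52 164
  162 164 166]]
foot edge pred [281.87396646 218.506443  ] [281.88050818 217.24414357]
well edge pred [281.79667256 216.93916622]
well edge pred [282.09012681 215.72587504]
```

View pics/c6.png

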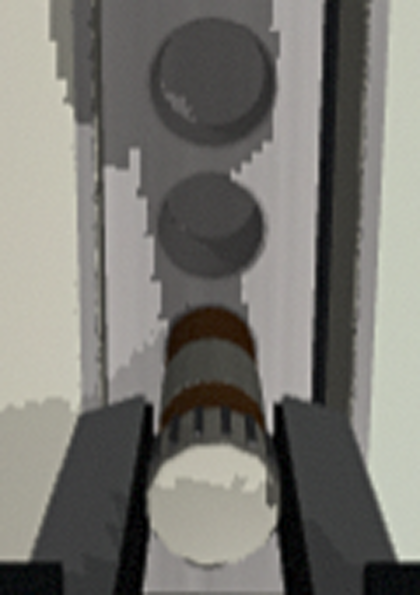

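The vial's foot now covers the well mouth with even margins: its far edge is at about (282,217), with well_22 beyond it at (283,195). I'll feel downward slowly.

```bash
python3 -m handwheel '[{"offset":[0,0,-0.8],"rotation":[0,0,0]},{"offset":[0,0,-0.8],"rotation":[0,0,0]},{"offset":[0,0,-0.8],"rotation":[0,0,0]},{"offset":[0,0,-0.8],"rotation":[0,0,0]},{"offset":[0,0,0],"rotation":[0,0,0]}]'
python3 -m handwheel '[{"offset":[0,0,-0.8],"rotation":[0,0,0]},{"offset":[0,0,-0.8],"rotation":[0,0,0]},{"offset":[0,0,0],"rotation":[0,0,0]}]'
```

```text
t: 10.62
position: [657.1, -51.9, 142.1]
tcp_rot: [-3.141, -0.0, 1.801]
wrist_force: [-0.2, -0.1, -1.3]
opening: 20.5
gripper_force: 10.0
t: 10.87
position: [657.2, -52.0, 140.7]
tcp_rot: [3.142, 0.0, 1.801]
wrist_force: [-0.4, -1.0, 1.0]
opening: 20.7
gripper_force: 10.0
```

```bash
python3 -m handwheel '[{"offset":[0,0,-0.8],"rotation":[0,0,0]},{"offset":[0,0,-0.8],"rotation":[0,0,0]},{"offset":[0,0,0],"rotation":[0,0,0]}]'
python3 -m handwheel '[{"offset":[0,0,-0.8],"rotation":[0,0,0]},{"offset":[0,0,-0.8],"rotation":[0,0,0]},{"offset":[0,0,-0.4],"rotation":[0,0,0]},{"offset":[0,0,0],"rotation":[0,0,0]}]'
```

```text
t: 11.12
position: [657.1, -52.0, 138.8]
tcp_rot: [-3.141, 0.0, 1.801]
wrist_force: [-0.2, -1.0, 0.3]
opening: 20.9
gripper_force: 10.0
t: 11.45
position: [657.1, -51.9, 136.8]
tcp_rot: [-3.141, -0.0, 1.801]
wrist_force: [0.6, -1.5, -0.7]
opening: 20.9
gripper_force: 10.0
```

The foot is about 6 mm inside the well, with only a slight sideways force. I'll ease y back a little and continue.

```bash
python3 -m handwheel '[{"offset":[0,-0.4,-1],"rotation":[0,0,0]},{"offset":[0,0,-1],"rotation":[0,0,0]},{"offset":[0,0,-1],"rotation":[0,0,0]},{"offset":[0,0,0],"rotation":[0,0,0]}]'
python3 -m handwheel '[{"offset":[0,0,-1],"rotation":[0,0,0]},{"offset":[0,0,-1],"rotation":[0,0,0]},{"offset":[0,0,-1],"rotation":[0,0,0]},{"offset":[0,0,-1],"rotation":[0,0,0]},{"offset":[0,0,-1],"rotation":[0,0,0]},{"offset":[0,0,0],"rotation":[0,0,0]}]'
python3 - <<'E'
from wells import *
f=[]
for i in range(6):
    c=manip.capture('wrist');s=manip.sense();f.append(s['wrist_force'])
print(np.mean(f,0),s['position'],s['ft_torque'])
E
```

```text
t: 11.78
position: [657.1, -52.2, 133.7]
tcp_rot: [-3.141, -0.0, 1.801]
wrist_force: [0.5, -0.5, -1.1]
opening: 21.0
gripper_force: 10.0
t: 12.28
position: [657.1, -52.3, 128.8]
tcp_rot: [-3.141, -0.0, 1.801]
wrist_force: [0.9, -1.1, 0.3]
opening: 20.7
gripper_force: 10.0
[-0.28075048 -0.23709871 -0.80857793] [657.14223486 -52.25924597 128.9995484 ] [-0.24264538  0.08563566  0.00828863]
```

```bash
python3 -m handwheel '[{"offset":[0,0,-2],"rotation":[0,0,0]},{"offset":[0,0,-2],"rotation":[0,0,0]},{"offset":[0,0,-2],"rotation":[0,0,0]},{"offset":[0,0,-2],"rotation":[0,0,0]},{"offset":[0,0,-2],"rotation":[0,0,0]},{"offset":[0,0,0],"rotation":[0,0,0]}]'
python3 -m handwheel '[{"offset":[0,0,-2],"rotation":[0,0,0]},{"offset":[0,0,-2],"rotation":[0,0,0]},{"offset":[0,0,-2],"rotation":[0,0,0]},{"offset":[0,0,-2],"rotation":[0,0,0]},{"offset":[0,0,-2],"rotation":[0,0,0]},{"offset":[0,0,0],"rotation":[0,0,0]}]'
python3 -m handwheel '[{"offset":[0,0,-1],"rotation":[0,0,0]},{"offset":[0,0,-1],"rotation":[0,0,0]},{"offset":[0,0,-1],"rotation":[0,0,0]},{"offset":[0,0,-1],"rotation":[0,0,0]},{"offset":[0,0,-1],"rotation":[0,0,0]},{"offset":[0,0,-1],"rotation":[0,0,0]},{"offset":[0,0,-1],"rotation":[0,0,0]},{"offset":[0,0,0],"rotation":[0,0,0]}]'
```

```text
t: 13.08
position: [657.0, -52.3, 118.5]
tcp_rot: [-3.141, -0.0, 1.801]
wrist_force: [-0.7, -0.9, -1.3]
opening: 20.7
gripper_force: 10.0
t: 13.58
position: [657.0, -52.3, 108.5]
tcp_rot: [-3.141, -0.0, 1.801]
wrist_force: [-0.6, -1.6, -0.3]
opening: 20.5
gripper_force: 10.0
t: 14.25
position: [657.1, -52.3, 101.8]
tcp_rot: [-3.141, -0.0, 1.801]
wrist_force: [-1.3, -2.9, -0.1]
opening: 20.7
gripper_force: 10.0
```

```bash
python3 -m handwheel '[{"offset":[-0.1,-0.5,0],"rotation":[0,0,0]},{"offset":[0,0,-0.6],"rotation":[0,0,0]},{"offset":[0,0,-0.6],"rotation":[0,0,0]},{"offset":[0,0,-0.6],"rotation":[0,0,0]},{"offset":[0,0,0],"rotation":[0,0,0]}]'
python3 -m handwheel '[{"offset":[0,0,-0.5],"rotation":[0,0,0]},{"offset":[0,0,-0.5],"rotation":[0,0,0]},{"offset":[0,0,0],"rotation":[0,0,0]}]'
python3 -m handwheel '[{"offset":[0,0,-0.5],"rotation":[0,0,0]},{"offset":[0,0,0],"rotation":[0,0,0]}]'
```

```text
t: 14.67
position: [657.1, -52.7, 100.1]
tcp_rot: [3.142, -0.0, 1.801]
wrist_force: [-0.6, -1.2, 0.2]
opening: 20.8
gripper_force: 10.0
t: 14.92
position: [657.1, -52.7, 99.1]
tcp_rot: [-3.142, -0.0, 1.801]
wrist_force: [-0.6, -1.7, 0.2]
opening: 20.9
gripper_force: 10.0
t: 15.08
position: [657.1, -52.8, 98.7]
tcp_rot: [3.142, 0.0, 1.801]
wrist_force: [-1.5, -1.2, 0.1]
opening: 21.2
gripper_force: 10.0
```

```bash
python3 -m handwheel '[{"offset":[0,0,-0.4],"rotation":[0,0,0]},{"offset":[0,0,0],"rotation":[0,0,0]}]'
python3 -m handwheel '[{"offset":[0,0,-0.4],"rotation":[0,0,0]},{"offset":[0,0,0],"rotation":[0,0,0]}]'
python3 -m handwheel '[{"offset":[0,0,-0.4],"rotation":[0,0,0]},{"offset":[0,0,0],"rotation":[0,0,0]}]'
```

```text
t: 15.25
position: [657.1, -52.8, 98.4]
tcp_rot: [3.142, 0.0, 1.801]
wrist_force: [-0.9, -1.2, 1.8]
opening: 19.9
gripper_force: 10.0
t: 15.42
position: [657.2, -52.8, 98.3]
tcp_rot: [3.141, 0.0, 1.801]
wrist_force: [-1.2, -1.7, 3.8]
opening: 20.6
gripper_force: 10.0
t: 15.58
position: [657.3, -52.9, 98.2]
tcp_rot: [3.141, 0.0, 1.801]
wrist_force: [-1.8, -1.7, 7.0]
opening: 20.6
gripper_force: 10.0
```

A firm 7 N vertical reaction at TCP height 98.2 matches the well's bottom. I'll relieve it, let go and lift.

```bash
python3 -m handwheel '[{"offset":[0,0,0.8],"rotation":[0,0,0]},{"offset":[0,0,0],"rotation":[0,0,0]}]'
python3 -m handwheel '[{"offset":[0,0,0],"rotation":[0,0,0]},{"offset":[0,0,0],"rotation":[0,0,0]},{"offset":[0,0,0],"rotation":[0,0,0]},{"offset":[0,0,0],"rotation":[0,0,0]},{"offset":[0,0,0],"rotation":[0,0,0]},{"offset":[0,0,0],"rotation":[0,0,0]}]' 0.1
python3 -m handwheel '[{"offset":[0,0,8],"rotation":[0,0,0]},{"offset":[0,0,20],"rotation":[0,0,0]},{"offset":[0,0,30],"rotation":[0,0,0]},{"offset":[0,0,30],"rotation":[0,0,0]},{"offset":[0,0,15],"rotation":[0,0,0]},{"offset":[0,0,0],"rotation":[0,0,0]}]'
python3 - <<'E'
from wells import *
c=cap('wrist','w7.png');t=manip.sense()['position'];print(t)
v=np.array([-.222,.975,0]);w=np.array([657.2,-51.9,0])
print('cap top pred home',w2px(c,w+[0,0,126]),'if 5mm high',w2px(c,w+[0,0,131]))
cv2.imwrite('pics/c7.png',cv2.resize(cv2.imread('pics/w7.png')[60:340,140:420],None,fx=2,fy=2))
for n in ['start_key_top','start_key']:
    print(n,[(np.round(d['position'],1).tolist(),round(d['score'],2)) for d in manip.look_for('wrist',n)][:3])
E
```

```text
t: 15.75
position: [657.1, -52.8, 98.3]
tcp_rot: [3.142, -0.0, 1.801]
wrist_force: [-0.1, -0.3, 3.0]
opening: 20.8
gripper_force: 10.0
t: 16.25
position: [657.0, -52.7, 98.3]
tcp_rot: [-3.141, -0.0, 1.801]
wrist_force: [0.3, 0.8, 0.3]
opening: 51.2
gripper_force: 0.0
t: 16.75
position: [658.3, -52.9, 206.4]
tcp_rot: [3.135, 0.002, 1.801]
wrist_force: [-0.4, 0.1, 0.4]
opening: 51.6
gripper_force: 0.0
[657.63372974 -52.85415394 203.52563767]
cap top pred home [280.1508452  218.25939425] if 5mm high [280.15043302 219.89994481]
start_key_top [([575.2, -130.6, 79.8], 0.6), ([418.1, 86.1, 18.4], 0.24)]
start_key [([574.7, -132.1, 77.2], 0.61)]
```

View pics/c7.png

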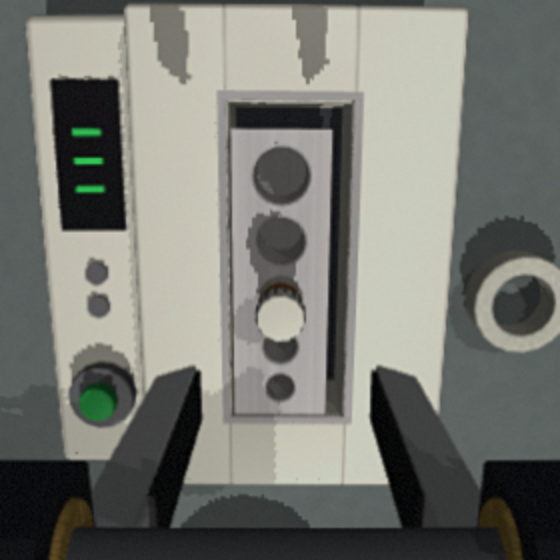

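The vial stands in the middle well with its cap at crop (281,316), i.e. full (280,218), exactly as predicted for home. The green key is at about (189,261). I'll measure the key.

Run:
```python
from wells import *
c=manip.capture('wrist');t=manip.sense()['position']
I=c['image'].astype(int);m=((I[...,1]>I[...,0]+40)&(I[...,1]>I[...,2]+20)).astype(np.uint8);m[:,:150]=0;m[:235]=0;m[:,240:]=0
n,l,st,ce=cv2.connectedComponentsWithStats(m);k=1+np.argmax(st[1:,4]);print(st[k],ce[k])
w=px2w(c,ce[k],80);print(w,t,w-t)
```

```text
[180 257  19  17 238] [189.         264.74369748]
[ 576.43957705 -133.13732319   80.        ] [656.57223226 -52.70167782 199.89719369] [ -80.13265521  -80.43564538 -119.89719369]
```

```bash
python3 -m handwheel '[{"offset":[-7,-7,0],"rotation":[0,0,0]},{"offset":[-14,-14,0],"rotation":[0,0,0]},{"offset":[-15,-15,0],"rotation":[0,0,0]},{"offset":[-15,-15,0],"rotation":[0,0,0]},{"offset":[-15,-15,0],"rotation":[0,0,0]},{"offset":[-10,-9,0],"rotation":[0,0,0]},{"offset":[-5,-5,0],"rotation":[0,0,0]},{"offset":[0,0,0],"rotation":[0,0,0]},{"offset":[0,0,0],"rotation":[0,0,0]},{"offset":[0,0,0],"rotation":[0,0,0]}]' -1 10
python3 -m handwheel '[{"offset":[0,0,-10],"rotation":[0,0,0]},{"offset":[0,0,-20],"rotation":[0,0,0]},{"offset":[0,0,-25],"rotation":[0,0,0]},{"offset":[0,0,-25],"rotation":[0,0,0]},{"offset":[0,0,-15],"rotation":[0,0,0]},{"offset":[0,0,-10],"rotation":[0,0,0]},{"offset":[0,0,0],"rotation":[0,0,0]},{"offset":[0,0,0],"rotation":[0,0,0]}]'
python3 - <<'E'
from wells import *
c=cap('wrist','w8.png');t=manip.sense()['position'];print(t,w2px(c,t),w2px(c,[576,-133,80]))
cv2.imwrite('pics/c8.png',cv2.resize(cv2.imread('pics/w8.png')[140:340,180:400],None,fx=2.5,fy=2.5))
E
```

```text
t: 17.78
position: [576.4, -132.3, 201.1]
tcp_rot: [-3.141, -0.0, 1.801]
wrist_force: [-0.6, 0.3, -0.7]
opening: 0.6
gripper_force: 0.0
t: 18.45
position: [576.3, -132.5, 96.3]
tcp_rot: [-3.141, -0.0, 1.801]
wrist_force: [-0.2, -0.2, 0.7]
opening: 0.2
gripper_force: 0.0
[ 576.57158518 -132.72583795   97.04224533] [281.95636306 257.31743313] [281.05427589 247.39790705]
```

View pics/c8.png

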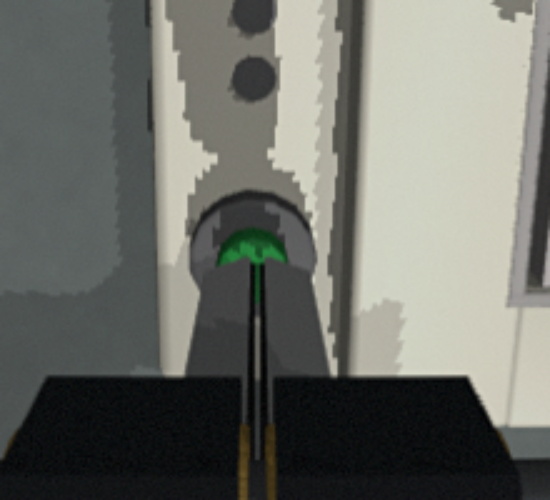

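The closed fingers, with tips at about (282,245), are over the green key at (281,240). I'll press it now.

```bash
python3 -m handwheel '[{"offset":[0,0,-5],"rotation":[0,0,0]},{"offset":[0,0,-5],"rotation":[0,0,0]},{"offset":[0,0,-3],"rotation":[0,0,0]},{"offset":[0,0,-2],"rotation":[0,0,0]},{"offset":[0,0,0],"rotation":[0,0,0]}]'
python3 -m handwheel '[{"offset":[0,0,-1.5],"rotation":[0,0,0]},{"offset":[0,0,-1.5],"rotation":[0,0,0]},{"offset":[0,0,-1],"rotation":[0,0,0]},{"offset":[0,0,0],"rotation":[0,0,0]}]'
```

```text
t: 18.92
position: [576.0, -132.8, 81.0]
tcp_rot: [-3.141, -0.0, 1.801]
wrist_force: [-0.2, -0.5, -0.7]
opening: 0.9
gripper_force: 0.0
t: 19.25
position: [576.2, -132.8, 77.4]
tcp_rot: [3.141, 0.0, 1.801]
wrist_force: [-0.7, 0.3, 4.0]
opening: 0.3
gripper_force: 1.8
```

```bash
python3 -m handwheel '[{"offset":[0,0,-1],"rotation":[0,0,0]},{"offset":[0,0,-1],"rotation":[0,0,0]},{"offset":[0,0,0],"rotation":[0,0,0]}]'
python3 -m handwheel '[{"offset":[0,0,-1],"rotation":[0,0,0]},{"offset":[0,0,0],"rotation":[0,0,0]},{"offset":[0,0,0],"rotation":[0,0,0]}]'
```

```text
t: 19.5
position: [576.2, -132.8, 75.8]
tcp_rot: [3.141, 0.0, 1.801]
wrist_force: [-2.2, 1.4, 6.6]
opening: 0.5
gripper_force: 3.2
t: 19.75
position: [576.3, -132.9, 75.6]
tcp_rot: [3.141, 0.001, 1.801]
wrist_force: [-5.2, 1.8, 15.4]
opening: 0.4
gripper_force: 7.6
```

The reaction rose sharply from 6.6 to 15 N, so the key is at its stop. I'll retract and verify.

```bash
python3 -m handwheel '[{"offset":[0,0,3],"rotation":[0,0,0]},{"offset":[0,0,10],"rotation":[0,0,0]},{"offset":[0,0,25],"rotation":[0,0,0]},{"offset":[0,0,30],"rotation":[0,0,0]},{"offset":[0,0,30],"rotation":[0,0,0]},{"offset":[0,0,30],"rotation":[0,0,0]},{"offset":[0,0,20],"rotation":[0,0,0]},{"offset":[0,0,0],"rotation":[0,0,0]},{"offset":[0,0,0],"rotation":[0,0,0]},{"offset":[0,0,0],"rotation":[0,0,0]}]'
python3 - <<'E'
from wells import *
c=cap('wrist','w9.png');s=manip.sense();print(s['position'],s['wrist_force'])
print('cap pred',w2px(c,[657.2,-51.9,126]),'131:',w2px(c,[657.2,-51.9,131]))
I=c['image'].astype(int);u,v=np.round(w2px(c,[657.2,-51.9,126])).astype(int)
m=(I[v-25:v+25,u-25:u+25].min(2)>190).astype(np.uint8)
n,l,st,ce=cv2.connectedComponentsWithStats(m)
for k in range(1,n):
    if st[k,4]>60: print(st[k],ce[k]+[u-25,v-25])
m=((I[...,1]>I[...,0]+40)&(I[...,1]>I[...,2]+20)).astype(np.uint8)
n,l,st,ce=cv2.connectedComponentsWithStats(m);k=1+np.argmax(st[1:,4]);print('key',st[k],px2w(c,ce[k],80))
E
```

```text
t: 20.58
position: [575.7, -132.7, 221.3]
tcp_rot: [-3.14, -0.001, 1.801]
wrist_force: [-0.0, -0.3, -0.2]
opening: 0.4
gripper_force: 0.0
[ 575.60837034 -132.6523709   221.00150684] [-0.03014883  0.64831411 -0.06111454]
cap pred [395.33020305 148.06043316] 131: [397.36627233 148.40575725]
key [274 196  18  18 258] [ 575.89891825 -133.41596189   80.        ]
```

```bash
python3 -c "
import cv2;cv2.imwrite('pics/c9.png',cv2.imread('pics/w9.png')[40:340,150:500])"
```

```text
(no output)
```

View pics/c9.png

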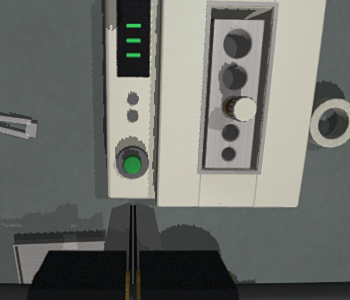

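The vial stands in well_19 with its cap at full (394,148), matching the home prediction of (395,148). The key at (282,204) is up and the arm is clear, so I'll hand in.

```bash
python3 -c "
from station import manip;print(manip.hand_in())"
```

```text
the job is handed in; nothing more can be done
None
```

I put vial_19 in well_19, where it met the bottom at about 7 N, let go of it, pressed the start key to its stop and handed the job in at about 21 s; the final picture shows the vial home and the key up, but hand-in gave no verdict.

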